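Re-seat the code-reader head on its kinematic mount

ROBOT

A 6-joint arm with a two-finger parallel gripper is mounted at the origin on a cart in front of the work surface, level with it; the furniture and walls round the work are solid. World frame = base frame: x ahead of the robot, y to its left, z up, the work surface at z = 0. Lengths are in m, angles in rad, forces in N, time in s.
With the tool pointing down it reaches from about 0.325 to 0.775 m from the base axis. Payload 5.5 kg.
Tool frame: the origin (TCP) lies at the very end of the fingers, on their centre line; the grasp point (between the pads) lies 19 mm behind it (robot.grip_point_offset is the distance from the TCP to the grasp point, in m); z points along the fingers, y is the line along which they close (so a half turn about z gives the same grasp; the last joint's range is limited). The gripper opens to 85 mm and grips with 20 to 120 N. Pads are 22 mm wide; open, the fingers measure 114 mm over their backs; the gripper's body (76 mm by 85 mm) begins 54 mm behind the grasp point. The pads swing forward as they close: fully open they stand 13 mm farther back than shut.
Start: joints at [1.093, 0.091, 1.231, -0, 1.82, -0.057], TCP at [0.245, 0.548, 0.231] pointing down, gripper open.
Joint ranges: [-2.87, 2.87], [-0.86, 2.18], [0.17, 2.46], [-1.51, 4.65], [0.06, 2.69], [-2.65, 2.65]. Speed limits (rad/s): [2.57, 2.57, 3.01, 3.14, 3.14, 3.14].

INTERFACE

Orientations are given as [roll, pitch, yaw] about the fixed x, y, z axes, in that order (R = Rz(yaw) Ry(pitch) Rx(roll)).
In Python, from plant import telemetry, imaging, ticket, robot gives the robot as it stands.
- The arm moves only by the tool move_arm, never from a script. Its argument "motion" is a list of rows, each a list of 4 numbers: the shift along the world's x, y, z in units of 60 mm (1.0 is 60 mm), then the turn about the world's z in degrees. In form: [[dx, dy, dz, twist], ...]. A call has 1 to 12 rows; each row shifts and turns the commanded pose from where the row before left it; what a row does not reach is not made up. A row lasts 1/8 s, in which the tool goes at most 62.5 mm and 10.7 degrees, less where a joint would pass 70% of its speed; a pose out of reach is approached as far as the arm can. A call is refused whole if a number of a shift passes 1 or a number of a turn 10.7, either way. A call with a gripper value outside its range is refused whole. "gripper" is the opening in per cent of the stroke, from 0 (shut) to 100 (fully open), set as the call begins (left out, the last holds). The fingers move at their own pace and stop on an object; "grip_force" is the grip in N (left out, the last holds). Time passes only in rows, so rows that do not move let the fingers close. It gives the time, the measured TCP pose, the force, the opening and the grip force at its end, in the units of the state.
- telemetry.state(): the state, without advancing time (a new reading comes with each control period).
- imaging.grab_frame(name): name is "scene" or "top" or "wrist"; returns the picture (400x640x3 uint8, blue, green, red); there is no depth.
- imaging.get_calibration(name): a dict with "fx", "fy", "cx", "cy" (pixels), "pose" (4x4, takes a point from camera to world coordinates). Camera axes: x right, y down, z forward; pixel columns grow to the right and rows downward; lengths in m; the calibration is good to about 2 mm. The wrist camera is an equidistant fisheye: a pixel r from the principal point sees the ray r / f radians off the axis. A picture is of the moment at which its call begins: read the wrist's pose just before it. get_calibration takes no time and is no camera call; for the wrist camera it gives the pose at the moment of the call.
- ticket.finish_job(): hands the job in; it is judged then, once.
The state is a dict: "t": time; "q": joint angles; "joint_vel": joint speeds; "joint_torque": joint torques, N m; "eef_pos": TCP position; "orientation": TCP orientation; "wrist_force": force on the tool from outside, world axes, zero at the start; "wrist_torque": the same for the moment, N m; "finger_gap": opening from 0.0 (shut) to 1.0 (fully open); "grip_force": force on a finger pad.
Only numpy, scipy, OpenCV 4.12 (cv2) and the standard library are available. Lean on these libraries where they do the work, as an engineer would, in place of code of your own. Each camera call takes 0.05 s, during which the arm holds its last target. There are 200 camera calls.

TASK

Pick up the white code-reader head and put it back on its three-seat mount, turned so that the ball foot below the brass disc goes into the brass cone seat, the one below the steel disc into the steel vee groove and the third onto the flat black pad. It does not slide home by its own weight: while you hold it, gently feel and work it sideways until all three feet are fully home and it sits level, then let go. Do not press or drop it hard on the mount, do not tip it over, and leave the stapler, tape measure and glue stick where they are.

Things in the scene. Friction and masses are not known exactly. Their poses are not given: they have to be found in the camera images.
- mount: grey base plate 196 x 200 x 12 mm, fixed; origin centred on its underside, on the desk. On it a locked cross slide (top 32 mm up) carries three seats. The slide was left off centre: all three seats together lie shifted from the nominal_ points by up to 8 mm along the mount's x and up to 8 mm along its y (no turn, no height change); this shift is not in these readings: feel or see it
- nominal_cone (a point): on the mount at (0, -55) mm: NOMINAL place (see mount, true one up to 8 mm off in x and y) of the underside of the ball seated in the brass cone, 39 mm above the desk. Cone with flanks rising at 38 degrees, mouth 34 mm across, top 11.4 mm above this point. A ball e mm off centre in any direction stands 0.78 e mm too high; friction of 0.8 to 1 keeps it from sliding in
- nominal_groove (a point): on the mount at (-50, 40) mm: NOMINAL place (same shift) of the underside of the ball seated in the steel vee groove, 39 mm above the desk. Flanks rise at 38 degrees, mouth 34 mm wide, 50 mm long, along the line from the cone, top 11.4 mm above this point
- nominal_flat (a point): on the mount at (50, 40) mm: NOMINAL place (same shift) of the centre of the flat black pad, 44 mm across, top 39 mm above the desk
- head_center (a point): centre of the white reader body of the loose head (0.3 to 0.5 kg), to be grasped across its 44 mm: 60 (x) x 44 (y) x 60 mm. 58 mm above the ball feet's undersides; body's top 30 mm above, top of the black triangular foot plate (8 mm thick, 126 x 121 mm) 30 mm below. x points away from the lens (lens at -x), z up. Seated, the head's axes are parallel to the mount's
- foot_cone (a point): underside of the dark ball foot (14 mm ball with a grippy coating, on a 9 mm steel stem) that belongs in the brass cone; a brass disc marks its corner of the foot plate; at (0, -55, 0) mm in the head's own axes. Home: 39 mm above the mount's origin, like the other two
- foot_groove (a point): underside of the dark ball foot (14 mm ball with a grippy coating, on a 9 mm steel stem) that belongs in the steel vee groove; a steel disc marks its corner of the foot plate; at (-50, 40, 0) mm in the head's own axes. Home: 39 mm above the mount's origin, like the other two
- foot_flat (a point): underside of the dark ball foot (14 mm ball with a grippy coating, on a 9 mm steel stem) that belongs on the flat black pad; its corner of the foot plate is plain black; at (50, 40, 0) mm in the head's own axes. Home: 39 mm above the mount's origin, like the other two
- head: the head as a whole; origin midway at the level of the ball feet's undersides, 58 mm below head_center, same axes
- stapler: red and black desk stapler, 47 x 138 x 47 mm, bystander, origin under its centre
- tape_measure: yellow pocket tape measure, 60 x 64 x 57 mm, bystander, origin under its centre
- glue_stick: upright glue stick with a red cap, 32 x 32 x 104 mm, bystander, origin under its centre
Not all that is in view belongs to the job. Of the things that look like the head, the larger one is meant.

How it is judged:
By the outcome, as a careful person would: the job done as asked, in the order asked, and still so for the second after the job is handed in, with the robot touching nothing.
It also fails if it takes over 61 s, if anything falls off the work surface, if the arm or the gripper's body presses on something with over 40 N, if the wrist force passes 120 N, or if a joint passes its speed limit or range.

## Working session

There is one attempt and no reset: what is moved stays moved. The work goes in short steps, Python scripts to look and compute and a tool call to move; the robot and the scene stay as the last step left them, time stands still between calls to the robot, and variables do not carry over. Pictures are saved under pics/ and viewed, at most 10 in all, crops included, and the job is handed in when it is done.

Besides the shell and the picture viewer there is one more tool, called after "Call:" as name(argument=value, ...) on one line, values as JSON. move_arm: Moves the arm, as the interface text tells. Its arguments: {"type":"object","properties":{"motion":{"type":"array","items":{"type":"array","items":{"type":"number"}}},"gripper":{"type":"number"},"grip_force":{"type":"number"}},"required":["motion"]}

```bash
mkdir -p pics; ls; python3 - <<'E'
from plant import telemetry, imaging
import cv2,numpy as np
for n in("scene","top"):
    im=imaging.grab_frame(n);cv2.imwrite(f"pics/{n}0.png",im)
    c=imaging.get_calibration(n);print(n,c["fx"],c["fy"],c["cx"],c["cy"]);print(np.round(c["pose"],3))
s=telemetry.state();print(s)
E
```

```text
pics
scene 486.8564257402153 486.8564257402153 320.0862287353639 201.11700591078875
[[ 0.493 -0.672  0.553 -0.304]
 [-0.87  -0.393  0.298 -0.507]
 [ 0.017 -0.628 -0.778  1.321]
 [ 0.     0.     0.     1.   ]]
top 442.30122375442147 442.30122375442147 316.9584903294601 200.64429866547712
[[-0.027 -0.988  0.154  0.371]
 [-1.     0.027  0.    -0.041]
 [-0.005 -0.154 -0.988  1.575]
 [ 0.     0.     0.     1.   ]]
{'t': 0.1, 'q': array([ 1.09331273e+00,  9.18109649e-02,  1.23177948e+00, -7.93241172e-06,
        1.81976960e+00, -5.67344249e-02]), 'joint_vel': array([ 4.08374787e-04, -1.03696122e-03, -2.36298648e-03, -4.53765422e-05,
       -1.36901189e-04,  8.38573035e-04]), 'joint_torque': array([ 2.75801962e-03, -4.60215569e+01, -4.19219720e+01,  4.94598726e-05,
        1.06420432e-02, -5.83861151e-05]), 'eef_pos': array([0.24497697, 0.54744218, 0.2302396 ]), 'orientation': array([-3.13982767e+00, -9.25391206e-05,  2.72084145e+00]), 'wrist_force': array([-0.4463794 , -0.74226669, -0.35018863]), 'wrist_torque': array([ 0.01794813, -0.01708903, -0.05283046]), 'grip_force': 0.0, 'finger_gap': 0.9961597784037315}
```

View pics/scene0.png

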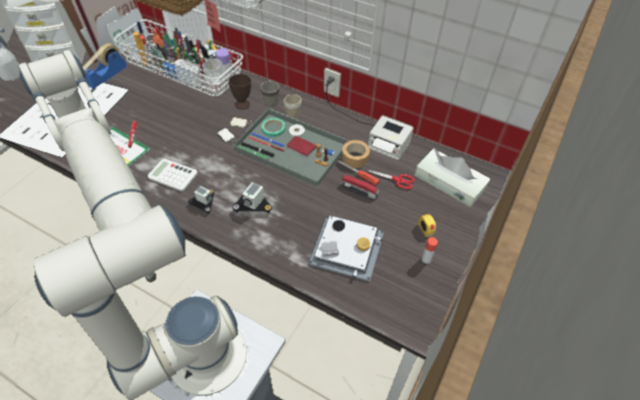

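View pics/top0.png

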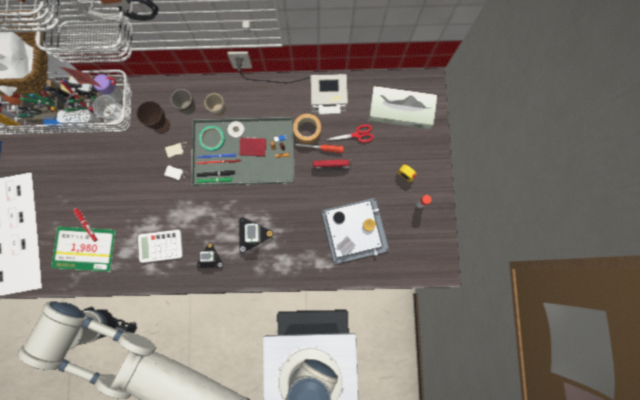

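Things in the scene that could be taken for the head: the larger head-like object at top (253,234) and scene (254,197), and the smaller one at top (209,256) and scene (203,197). I choose the larger, as described. The mount is at top (355,230), with the brass cone at (369,226), the black pad at (339,217) and the groove at (346,244). One close crop to check.

```bash
cat > h.py <<'E'
import numpy as np,cv2
from plant import telemetry,imaging
def ray(n,u,v,c=None):
    c=c or imaging.get_calibration(n);x,y=(u-c["cx"])/c["fx"],(v-c["cy"])/c["fy"]
    if n=="wrist":
        r=np.hypot(x,y);s=np.sin(r)/max(r,1e-9);d=np.array([x*s,y*s,np.cos(r)])
    else: d=np.array([x,y,1.])
    P=np.array(c["pose"]);return P[:3,3],P[:3,:3]@d
def onz(n,u,v,z,c=None):
    o,d=ray(n,u,v,c);return o+d*(z-o[2])/d[2]
def px(n,p,c):
    P=np.array(c["pose"]);q=P[:3,:3].T@(np.array(p)-P[:3,3])
    if n=="wrist":
        r=np.hypot(q[0],q[1]);t=np.arctan2(r,q[2]);k=t/max(r,1e-9);x,y=q[0]*k,q[1]*k
    else: x,y=q[0]/q[2],q[1]/q[2]
    return np.array([c["cx"]+c["fx"]*x,c["cy"]+c["fy"]*y])
E
python3 - <<'E'
from h import *
t=cv2.imread("pics/top0.png")
a=t[210:275,190:280];b=t[190:270,310:440]
A=cv2.resize(a,None,fx=5,fy=5,interpolation=cv2.INTER_CUBIC);B=cv2.resize(b,(int(130*2.7),int(80*2.7)),interpolation=cv2.INTER_CUBIC)
o=np.zeros((560,460,3),np.uint8);o[:325,:450]=A;o[330:330+B.shape[0],:B.shape[1]]=B
cv2.imwrite("pics/crop0.png",o)
for nm,u,v,z in[("head",253,232,.088),("brass",269,234,.028),("mount",355,230,.03),("cone",369,226,.05),("pad",339,217,.039),("groove",346,244,.05),("stapler",331,164,.03),("tape",407,172,.04),("glue",426,200,.1),("small",209,256,.05)]:
    print(nm,np.round(onz("top",u,v,z),3))
E
```

```text
head [0.502 0.178 0.088]
brass [0.499 0.131 0.028]
mount [ 0.505 -0.171  0.03 ]
cone [ 0.516 -0.218  0.05 ]
pad [ 0.551 -0.116  0.039]
groove [ 0.456 -0.136  0.05 ]
stapler [ 0.744 -0.094  0.03 ]
tape [ 0.705 -0.362  0.04 ]
glue [ 0.593 -0.408  0.1  ]
small [0.428 0.335 0.05 ]
```

View pics/crop0.png

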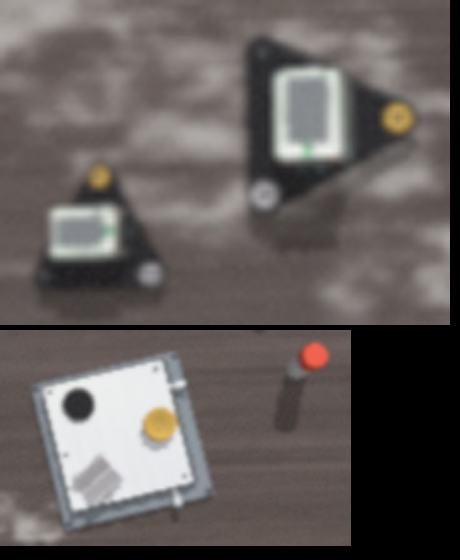

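The close crop confirms it: the larger head has its brass corner at (269.6,233.4), steel at (242.8,248.8) and the plain corner at (242.4,219.6), so its yaw is about 0. The mount's edges put its yaw near +12°. Now going above the head.

Call:
move_arm(motion=[[0.54,-0.77,0,3],[0.54,-0.77,0,3],[0.54,-0.77,0,3],[0.54,-0.77,0,3],[0.54,-0.77,0,3],[0.54,-0.77,0,3],[0.54,-0.77,0,3],[0.54,-0.77,0,3],[0,0,0,0],[0,0,0,0]])

```text
t: 1.35
eef_pos: [0.504, 0.1782, 0.2308]
orientation: [3.141, -0.001, 3.139]
wrist_force: [-0.6, 0.1, -0.2]
finger_gap: 0.997
grip_force: 0.0
```

```bash
python3 - <<'E'
from h import *
s=telemetry.state();print(s["t"],s["eef_pos"],s["orientation"],s["wrist_force"],s["q"])
c=imaging.get_calibration("wrist");im=imaging.grab_frame("wrist");cv2.imwrite("pics/w1.png",im)
import pickle;pickle.dump(c,open("w1.pkl","wb"));print(c["fx"],np.round(c["pose"],3))
E
```

```text
1.35 [0.50399587 0.17821288 0.23081691] [ 3.14138192e+00 -1.19336936e-03  3.13872550e+00] [-0.55829825  0.1101048  -0.20622456] [ 2.75894399e-01 -8.42492338e-02  1.40725604e+00  5.47852023e-04
  1.81967513e+00 -1.29189999e+00]
309.70691628693146 [[ 0.003  0.963  0.268  0.435]
 [ 1.    -0.003 -0.001  0.178]
 [-0.     0.268 -0.963  0.374]
 [ 0.     0.     0.     1.   ]]
```

View pics/w1.png

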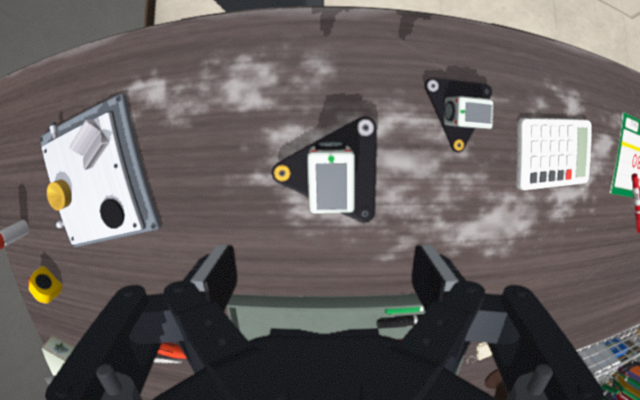

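The wrist view shows the head with its brass disc at (282,173), steel disc at (366,127) and plain corner disc near (364,214). The body's top face has corners at (309,152), (352,151), (354,211) and (309,213).

```bash
python3 - <<'E'
from h import *
import pickle;c=pickle.load(open("w1.pkl","rb"))
im=cv2.imread("pics/w1.png");hsv=cv2.cvtColor(im,cv2.COLOR_BGR2HSV)
m=cv2.inRange(hsv,(15,120,120),(30,255,255));n,l,st,ce=cv2.connectedComponentsWithStats(m)
print([(np.round(ce[i],1),st[i,4]) for i in range(1,n) if st[i,4]>60])
b=onz("wrist",282,173,.029,c);s=onz("wrist",366,127,.029,c);p=onz("wrist",364,214,.029,c)
print(b,s,p)
F=np.array([[0,-55],[-50,40],[50,40]])/1000;W=np.array([b,s,p])[:,:2]
A=F-F.mean(0);B=W-W.mean(0);yaw=np.arctan2((A[:,0]*B[:,1]-A[:,1]*B[:,0]).sum(),(A*B).sum())
R=np.array([[np.cos(yaw),-np.sin(yaw)],[np.sin(yaw),np.cos(yaw)]])
print("yaw",np.degrees(yaw),"head",W.mean(0)-R@F.mean(0),"scale",np.linalg.norm(B)/np.linalg.norm(A))
# body top
C=np.array([onz("wrist",u,v,.088,c)[:2] for u,v in[(309,152),(352,151),(354,211),(309,213)]]);print(C,C.mean(0))
# mount rough: seats
for nm,u,v,z in[("cone",59,193,.05),("pad",111,212,.039),("groove",90,147,.05)]:print(nm,onz("wrist",u,v,z,c))
E
```

```text
[(array([458.5, 144.6]), np.int32(87)), (array([630.2, 145.9]), np.int32(66)), (array([281.8, 172.8]), np.int32(193)), (array([ 55.7, 195.7]), np.int32(427)), (array([ 42.8, 287.4]), np.int32(577))]
[0.50136192 0.12956582 0.029     ] [0.44934353 0.22424635 0.029     ] [0.55084777 0.22447924 0.029     ]
yaw 0.474954654231079 head [0.50058682 0.18443076] scale 1.0057457824569227
[[0.47028241 0.16361068]
 [0.46938627 0.20350742]
 [0.52782316 0.20652032]
 [0.52969912 0.16274048]] [0.49929774 0.18409472]
cone [ 0.51656498 -0.20732551  0.05      ]
pad [ 0.54723694 -0.11285803  0.039     ]
groove [ 0.45577208 -0.12538475  0.05      ]
```

Call:
move_arm(motion=[[-0.06,0.1,0,0.5],[0,0,-0.6,0],[0,0,-0.7,0],[0,0,-0.7,0],[0,0,-0.6,0],[0,0,-0.38,0],[0,0,-0.2,0],[0,0,0,0],[0,0,0,0]])

```text
t: 2.52
eef_pos: [0.5013, 0.1847, 0.042]
orientation: [3.141, 0.002, -3.134]
wrist_force: [-0.1, 0.1, -0.9]
finger_gap: 0.999
grip_force: 0.0
```

Call:
move_arm(motion=[[0,0,0,0],[0,0,0,0],[0,0,0,0],[0,0,0,0],[0,0,0,0],[0,0,0,0],[0,0,0,0],[0,0,0,0]], gripper=0, grip_force=70)

```text
t: 3.52
eef_pos: [0.5014, 0.1844, 0.0413]
orientation: [3.141, 0.002, -3.135]
wrist_force: [2.0, 2.5, 4.5]
finger_gap: 0.508
grip_force: 71.2
```

Call:
move_arm(motion=[[0,0,0.15,0],[0,0,0.4,0],[0,0,0.7,0],[0,0,0.75,0],[0,-0.7,0,0],[0,-0.8,0,0],[0,-0.7,0,0],[0,-0.53,0,0],[0,0,0,0],[0,0,0,0],[0,0,0,0],[0,0,0,0]])

```text
t: 5.03
eef_pos: [0.5006, 0.021, 0.1603]
orientation: [3.142, -0.001, -3.133]
wrist_force: [0.6, -0.4, -4.5]
finger_gap: 0.507
grip_force: 72.9
```

```bash
python3 - <<'E'
from h import *
s=telemetry.state();print(s["t"],s["eef_pos"],s["orientation"],s["wrist_force"],s["wrist_torque"],s["finger_gap"])
c=imaging.get_calibration("wrist");im=imaging.grab_frame("wrist");cv2.imwrite("pics/w2.png",im)
cv2.imwrite("pics/w2c.png",cv2.resize(im[60:330,0:400],None,fx=2,fy=2,interpolation=cv2.INTER_CUBIC))
import pickle;pickle.dump(c,open("w2.pkl","wb"));print(np.round(c["pose"],3))
E
```

```text
5.025 [0.50057104 0.02103013 0.16029309] [ 3.14153571e+00 -5.14887045e-04 -3.13348353e+00] [ 0.58153752 -0.41261407 -4.48986956] [-0.03829127  0.02971215 -0.04757147] 0.5074908147785615
[[-0.008  0.963  0.269  0.431]
 [ 1.     0.008  0.002  0.02 ]
 [-0.     0.269 -0.963  0.303]
 [ 0.     0.     0.     1.   ]]
```

View pics/w2c.png

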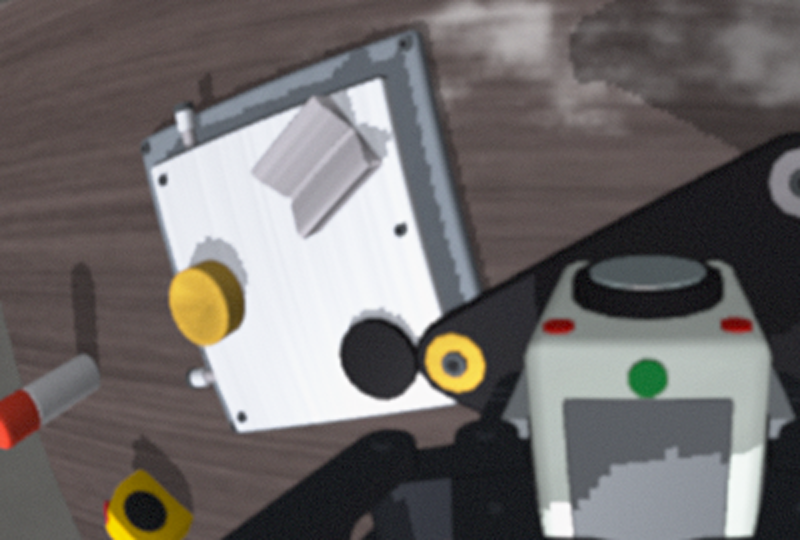

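The crop shows the held head's brass disc at image px (227.5,241). On the mount it shows the cone rim centred near (100.5,211.5), the groove mouth corners at (159,108), (190,140), (152.5,178.5) and (126,147.5), and the pad near (188,238.5).

```bash
python3 - <<'E'
from h import *
import pickle;c=pickle.load(open("w2.pkl","rb"))
f=lambda u,v,z:onz("wrist",u/2,v/2+60,z,c)[:2]
im=cv2.imread("pics/w2.png");hsv=cv2.cvtColor(im,cv2.COLOR_BGR2HSV)
def fitcirc(mask,z,R,ctr):  # outline->plane at rim; robust far-side fit
    cs,_=cv2.findContours(mask,cv2.RETR_EXTERNAL,cv2.CHAIN_APPROX_NONE)
    cs=max(cs,key=cv2.contourArea)[:,0].astype(float)
    P=np.array([onz("wrist",u,v,z,c)[:2] for u,v in cs])
    # keep points on side away from the camera
    cam=np.array(c["pose"])[:2,3];g=P.mean(0);d=(g-cam)/np.linalg.norm(g-cam)
    K=P[(P-g)@d>0]
    A=np.c_[2*K,np.ones(len(K))];x=np.linalg.lstsq(A,(K**2).sum(1),rcond=None)[0]
    r=np.sqrt(x[2]+x[:2]@x[:2]);return x[:2],r,len(K)
m=cv2.inRange(hsv,(12,90,90),(32,255,255));m[:,:70]=0;m[:,130:]=0;m[:180]=0;m[240:]=0
cone,r,n=fitcirc(m,.0504,0,0);print("cone",cone,r,n)
m=cv2.inRange(hsv,(0,0,0),(180,255,70));mm=np.zeros_like(m);mm[212:264,165:209]=m[212:264,165:209]
pad,r,n=fitcirc(mm,.039,0,0);print("pad",pad,r,n)
G=np.array([f(*q,.0504) for q in[(318,96),(380,160),(305,237),(252,175)]]);print(G,np.linalg.norm(G-np.roll(G,1,0),axis=1));gr=G.mean(0)
W=np.array([cone,gr,pad]);print("groove",gr)
F=np.array([[0,-55],[-50,40],[50,40]])/1000
A=F-F.mean(0);B=W-W.mean(0);yaw=np.arctan2((A[:,0]*B[:,1]-A[:,1]*B[:,0]).sum(),(A*B).sum())
R=np.array([[np.cos(yaw),-np.sin(yaw)],[np.sin(yaw),np.cos(yaw)]])
o=W.mean(0)-R@F.mean(0)
print("yaw",np.degrees(yaw),"seats origin",o,"res mm",1000*(W-(o+F@R.T)),np.linalg.norm(B)/np.linalg.norm(A))
e=f(418,28,.012);print("edges",[np.degrees(np.arctan2(*(a-b)[::-1])) for a,b in[(f(482,285,.012),e),(e,f(143,145,.012)),(f(445,290,.032),f(384,78,.032)),(f(384,78,.032),f(152,168,.032)),(f(238,430,.032),f(152,168,.032))]])
print("disc",f(455,362,.148),"expected if head at tcp+(-.0008,0):")
E
```

```text
cone [ 0.52131691 -0.21986556] 0.021028058740831752 56
pad [ 0.54985632 -0.11502169] 0.01949851887528388 53
[[ 0.42029678 -0.12681251]
 [ 0.45071788 -0.09642869]
 [ 0.48448246 -0.13935131]
 [ 0.45393221 -0.1674555 ]] [0.05275599 0.04299558 0.05461134 0.041511  ]
groove [ 0.45235733 -0.132512  ]
yaw 11.120059164392417 seats origin [ 0.50945074 -0.16397663] res mm [[ 1.25857353 -1.92154533]
 [-0.31752181  1.85889039]
 [-0.94105172  0.06265494]] 1.0143414315192365
edges [np.float64(12.561701847443869), np.float64(102.87430610020039), np.float64(14.06327321602212), np.float64(101.8754727180408), np.float64(11.515095632300499)]
disc [ 0.50031158 -0.03425729] expected if head at tcp+(-.0008,0):
```

Call:
move_arm(motion=[[0.04,-0.7,0,3],[0.04,-0.8,0,3],[0.04,-0.8,0,3],[0.04,-0.5,0,2.7],[0,-0.28,0,0],[0,0,-0.3,0],[0,0,-0.4,0],[0,0,-0.2,0],[0,0,-0.1,0],[0,0,0,0],[0,0,0,0],[0,0,0,0]])

```text
t: 6.58
eef_pos: [0.5107, -0.1647, 0.1014]
orientation: [-3.141, 0.001, -2.931]
wrist_force: [-0.3, 0.1, -4.6]
finger_gap: 0.512
grip_force: 73.8
```

```bash
cat > st.py <<'E'
from h import *
s=telemetry.state();print(round(s["t"],2),"pos",np.round(s["eef_pos"]*1e3,2),"rpy deg",np.round(np.degrees(s["orientation"]),2),"F",np.round(s["wrist_force"],1),"T",np.round(s["wrist_torque"],3),"gap",round(s["finger_gap"],4))
a=np.radians(12.2);p=s["eef_pos"][:2]*1e3-[510.4,-164];R=np.array([[np.cos(a),np.sin(a)],[-np.sin(a),np.cos(a)]])
print("mount-axes offset",R@p,"dz home",s["eef_pos"][2]*1e3-80.3,"Fm",np.round(R@s["wrist_force"][:2],2),"Tm",np.round(R@s["wrist_torque"][:2],3))
E
python3 st.py; python3 - <<'E'
from h import *
im=imaging.grab_frame("wrist");cv2.imwrite("pics/w3.png",im)
E
```

```text
6.58 pos [ 510.71 -164.66  101.37] rpy deg [-1.7995e+02  7.0000e-02 -1.6791e+02] F [-0.3  0.1 -4.6] T [-0.047  0.033 -0.026] gap 0.5116
mount-axes offset [ 0.1623839  -0.71195534] dz home 21.066016587052204 Fm [-0.28  0.2 ] Tm [-0.039  0.042]
```

View pics/w3.png

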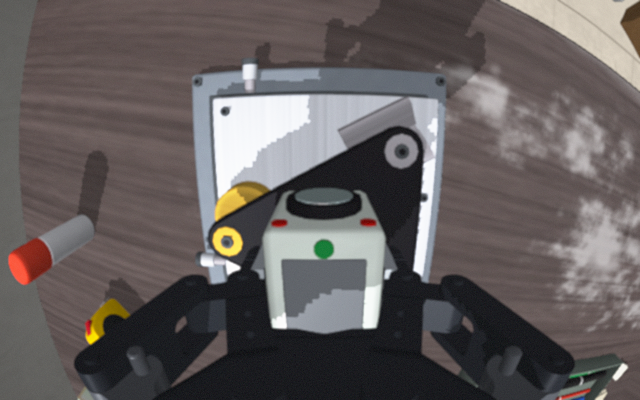

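The view shows the head over the mount: base plate's front corners at (194,76) and (446,76), brass disc (228,241), cone rim arc from (215,205) to (272,190), and steel disc (401,151). The plate edges look parallel to the tool.

```bash
python3 - <<'E'
from h import *
c=imaging.get_calibration("wrist")
f=lambda u,v,z:onz("wrist",u,v,z,c)[:2]
a,b=f(193,76,.012),f(446,75,.012);print(a,b,np.linalg.norm(a-b),"yaw",np.degrees(np.arctan2(*(b-a)[::-1]))-90)
a,b=f(212,98,.032),f(444,98,.032);print("slide yaw",np.degrees(np.arctan2(*(b-a)[::-1]))-90)
im=cv2.imread("pics/w3.png");hsv=cv2.cvtColor(im,cv2.COLOR_BGR2HSV)
m=cv2.inRange(hsv,(12,90,90),(32,255,255));m[:175]=0;m[222:]=0;m[:,:205]=0;m[:,280:]=0
# outer (upper-left) arc of cone rim: first pixel down each column
K=[]
for u in range(216,268,2):
    v=np.where(m[:,u])[0]
    if len(v):K.append(f(u,v[0],.0504))
K=np.array(K);x=np.linalg.lstsq(np.c_[2*K,np.ones(len(K))],(K**2).sum(1),rcond=None)[0]
print("cone",x[:2],"r",np.sqrt(x[2]+x[:2]@x[:2]),len(K))
for r in(.019,.020,.021):
    from scipy.optimize import least_squares
    q=least_squares(lambda p:np.hypot(*(K-p).T)-r,x[:2]).x;print(r,q)
d=f(228,241,.0285+.0601);s=f(401,151,.0285+.0601);print("discs",d,s,np.linalg.norm(d-s))
A=np.array([0,-55]);B=np.array([-50,40]);ang=np.arctan2(*(s-d)[::-1])-np.arctan2(*(B-A)[::-1]);print("head yaw",np.degrees(ang))
E
```

```text
[ 0.43115276 -0.28691583] [ 0.39006603 -0.09456952] 0.19668559330420513 yaw 12.0576322943583
slide yaw 12.23349111560556
cone [ 0.52058808 -0.21384391] r 0.02520035975223914 26
0.019 [ 0.514431   -0.21720171]
0.02 [ 0.51544753 -0.21665401]
0.021 [ 0.51645503 -0.21610695]
discs [ 0.52144242 -0.21846189] [ 0.45257717 -0.13723895] 0.1064875040890606
head yaw 12.534562701996567
```

Call:
move_arm(motion=[[0,0,-0.1,0],[0,0,-0.1,0],[0,0,-0.03,0],[0,0,0,0],[0,0,0,0]])

```text
t: 7.25
eef_pos: [0.5104, -0.1646, 0.0868]
orientation: [-3.141, 0.0, -2.931]
wrist_force: [0.2, 0.1, -3.8]
finger_gap: 0.504
grip_force: 73.8
```

```bash
python3 st.py
```

```text
7.25 pos [ 510.39 -164.58   86.85] rpy deg [-1.7999e+02  1.0000e-02 -1.6791e+02] F [ 0.2  0.1 -3.8] T [-0.015  0.003 -0.006] gap 0.5036
mount-axes offset [-0.12754033 -0.56536177] dz home 6.549144510704608 Fm [0.24 0.05] Tm [-0.014  0.006]
```

Call:
move_arm(motion=[[0,0,-0.017,0],[0,0,-0.017,0],[0,0,0,0],[0,0,0,0]])

```text
t: 7.75
eef_pos: [0.5103, -0.1646, 0.0846]
orientation: [-3.142, 0.0, -2.931]
wrist_force: [0.7, -0.3, -4.3]
finger_gap: 0.506
grip_force: 73.8
```

```bash
python3 st.py
```

```text
7.75 pos [ 510.3  -164.55   84.64] rpy deg [-180.      0.   -167.91] F [ 0.7 -0.3 -4.3] T [-0.043 -0.026  0.016] gap 0.5061
mount-axes offset [-0.21236503 -0.51918418] dz home 4.341392224465665 Fm [ 0.64 -0.42] Tm [-0.048 -0.016]
```

Call:
move_arm(motion=[[0,0,-0.017,0],[0,0,0,0],[0,0,0,0]])

```text
t: 8.12
eef_pos: [0.5103, -0.1645, 0.0836]
orientation: [-3.142, 0.0, -2.931]
wrist_force: [-1.1, 0.7, -5.2]
finger_gap: 0.508
grip_force: 73.8
```

```bash
python3 st.py
```

```text
8.12 pos [ 510.32 -164.53   83.63] rpy deg [-180.      0.   -167.91] F [-1.1  0.7 -5.2] T [-0.04   0.002 -0.003] gap 0.5077
mount-axes offset [-0.19362771 -0.50131694] dz home 3.3274235454933745 Fm [-0.93  0.94] Tm [-0.039  0.01 ]
```

Call:
move_arm(motion=[[0,0,-0.017,0],[0,0,0,0],[0,0,0,0]])

```text
t: 8.5
eef_pos: [0.5103, -0.1645, 0.0826]
orientation: [3.142, -0.0, -2.931]
wrist_force: [0.2, -0.5, -3.6]
finger_gap: 0.505
grip_force: 73.8
```

```bash
python3 st.py
```

```text
8.5 pos [ 510.27 -164.55   82.56] rpy deg [ 180.     -0.   -167.91] F [ 0.2 -0.5 -3.6] T [-0.028 -0.01  -0.001] gap 0.5051
mount-axes offset [-0.242163   -0.50755982] dz home 2.259557375572669 Fm [ 0.04 -0.55] Tm [-0.03  -0.004]
```

Call:
move_arm(motion=[[0,0,-0.008,0],[0,0,0,0],[0,0,0,0]])

```text
t: 8.88
eef_pos: [0.5103, -0.1645, 0.0821]
orientation: [-3.142, 0.0, -2.931]
wrist_force: [-1.0, -0.2, -4.2]
finger_gap: 0.509
grip_force: 73.8
```

```bash
python3 st.py
```

```text
8.88 pos [ 510.32 -164.53   82.12] rpy deg [-180.      0.   -167.91] F [-1.  -0.2 -4.2] T [-0.083 -0.012  0.018] gap 0.5088
mount-axes offset [-0.19489357 -0.50314584] dz home 1.8214525417626533 Fm [-0.98 -0.01] Tm [-0.083  0.006]
```

Call:
move_arm(motion=[[0,0,-0.008,0],[0,0,0,0],[0,0,0,0]])

```text
t: 9.25
eef_pos: [0.5103, -0.1645, 0.0816]
orientation: [3.142, -0.0, -2.931]
wrist_force: [0.1, -0.0, -4.8]
finger_gap: 0.506
grip_force: 73.8
```

```bash
python3 st.py
```

```text
9.25 pos [ 510.3  -164.52   81.62] rpy deg [ 180.     -0.   -167.91] F [ 0.1 -0.  -4.8] T [ 0.025 -0.005 -0.03 ] gap 0.5056
mount-axes offset [-0.20510845 -0.48476251] dz home 1.323455029639689 Fm [ 0.05 -0.03] Tm [ 0.024 -0.01 ]
```

Call:
move_arm(motion=[[0,0,-0.008,0],[0,0,0,0],[0,0,0,0]])

```text
t: 9.62
eef_pos: [0.5104, -0.1645, 0.0813]
orientation: [-3.142, 0.0, -2.931]
wrist_force: [-0.5, 0.2, -3.4]
finger_gap: 0.505
grip_force: 73.8
```

```bash
python3 st.py
```

```text
9.62 pos [ 510.35 -164.55   81.25] rpy deg [-1.7999e+02  1.0000e-02 -1.6791e+02] F [-0.5  0.2 -3.4] T [-0.008  0.049  0.041] gap 0.5053
mount-axes offset [-0.1624092  -0.52624703] dz home 0.9548552836665891 Fm [-0.43  0.32] Tm [0.003 0.05 ]
```

Call:
move_arm(motion=[[0,0,-0.008,0],[0,0,0,0],[0,0,0,0]])

```text
t: 10.0
eef_pos: [0.5104, -0.1645, 0.081]
orientation: [-3.141, 0.0, -2.931]
wrist_force: [-0.6, 0.2, -1.6]
finger_gap: 0.508
grip_force: 74.1
```

```bash
python3 st.py
```

```text
10.0 pos [ 510.43 -164.54   80.98] rpy deg [-1.7999e+02  2.0000e-02 -1.6791e+02] F [-0.6  0.2 -1.6] T [ 0.059  0.183 -0.016] gap 0.5084
mount-axes offset [-0.08622851 -0.53573327] dz home 0.6788499376547037 Fm [-0.57  0.38] Tm [0.097 0.166]
```

Call:
move_arm(motion=[[-0.008,-0.0065,0,0],[0,0,0,0],[0,0,0,0]])

```text
t: 10.38
eef_pos: [0.5102, -0.1647, 0.081]
orientation: [3.142, 0.001, -2.93]
wrist_force: [1.6, 1.4, 0.9]
finger_gap: 0.505
grip_force: 74.2
```

```bash
python3 st.py
```

```text
10.38 pos [ 510.22 -164.72   81.02] rpy deg [ 1.800e+02  6.000e-02 -1.679e+02] F [1.6 1.4 0.9] T [ 0.522 -0.181 -0.136] gap 0.5046
mount-axes offset [-0.32644869 -0.66426046] dz home 0.720648793002681 Fm [1.86 1.07] Tm [ 0.472 -0.287]
```

Call:
move_arm(motion=[[-0.008,-0.0065,0,0],[0,0,0,0],[0,0,0,0]])

```text
t: 10.75
eef_pos: [0.5101, -0.1649, 0.0811]
orientation: [3.141, 0.002, -2.93]
wrist_force: [3.5, 4.2, -0.5]
finger_gap: 0.506
grip_force: 74.2
```

```bash
python3 st.py
```

```text
10.75 pos [ 510.08 -164.86   81.12] rpy deg [ 1.7998e+02  1.2000e-01 -1.6790e+02] F [ 3.5  4.2 -0.5] T [ 0.832 -0.6   -0.283] gap 0.5059
mount-axes offset [-0.49729803 -0.77279814] dz home 0.8161583364254454 Fm [4.28 3.32] Tm [ 0.686 -0.762]
```

Call:
move_arm(motion=[[0.016,0.013,0,0],[0.008,0.0065,0,0],[0,0,0,0],[0,0,0,0]])

```text
t: 11.25
eef_pos: [0.5105, -0.1646, 0.0808]
orientation: [-3.141, -0.001, -2.931]
wrist_force: [-1.3, 0.8, 2.9]
finger_gap: 0.505
grip_force: 74.5
```

```bash
python3 st.py
```

```text
11.25 pos [ 510.51 -164.57   80.84] rpy deg [-1.7996e+02 -4.0000e-02 -1.6793e+02] F [-1.3  0.8  2.9] T [-0.085  0.434 -0.091] gap 0.5049
mount-axes offset [-0.01289312 -0.58103867] dz home 0.5398206029656194 Fm [-1.11  1.08] Tm [0.009 0.442]
```

Call:
move_arm(motion=[[0.008,0.0065,0,0],[0,0,0,0],[0,0,0,0]])

```text
t: 11.62
eef_pos: [0.5108, -0.1643, 0.0807]
orientation: [-3.141, -0.001, -2.931]
wrist_force: [-4.6, -1.2, 3.7]
finger_gap: 0.505
grip_force: 74.6
```

```bash
python3 st.py
```

```text
11.62 pos [ 510.75 -164.34   80.7 ] rpy deg [-1.7996e+02 -7.0000e-02 -1.6794e+02] F [-4.6 -1.2  3.7] T [-0.68   1.023 -0.219] gap 0.505
mount-axes offset [ 0.27135484 -0.40252316] dz home 0.3984005142975633 Fm [-4.76 -0.18] Tm [-0.448  1.144]
```

Call:
move_arm(motion=[[0,0,0.02,0],[0.008,0.0065,0,0],[0,0,0,0],[0,0,-0.012,0],[0,0,0,0],[0,0,0,0]])

```text
t: 12.38
eef_pos: [0.5112, -0.1637, 0.0809]
orientation: [-3.141, -0.002, -2.931]
wrist_force: [-4.4, -2.1, 0.9]
finger_gap: 0.507
grip_force: 74.5
```

```bash
python3 st.py
```

```text
12.38 pos [ 511.15 -163.69   80.92] rpy deg [-1.7999e+02 -9.0000e-02 -1.6794e+02] F [-4.4 -2.1  0.9] T [-0.851  1.012 -0.277] gap 0.507
mount-axes offset [0.80169129 0.14495654] dz home 0.6179851299602035 Fm [-4.75 -1.1 ] Tm [-0.618  1.169]
```

Call:
move_arm(motion=[[0,0,-0.008,0],[0,0,0,0],[0,0,0,0]])

```text
t: 12.75
eef_pos: [0.5112, -0.1637, 0.0809]
orientation: [-3.141, -0.001, -2.931]
wrist_force: [-6.0, -2.6, 2.6]
finger_gap: 0.501
grip_force: 74.6
```

```bash
python3 st.py
```

```text
12.75 pos [ 511.18 -163.69   80.86] rpy deg [-1.7998e+02 -8.0000e-02 -1.6794e+02] F [-6.  -2.6  2.6] T [-0.808  1.192 -0.375] gap 0.5006
mount-axes offset [0.82309105 0.13543195] dz home 0.5584511062796764 Fm [-6.45 -1.22] Tm [-0.538  1.336]
```

Call:
move_arm(motion=[[0,0,0.025,0],[-0.0275,-0.0055,0,0],[0,0,0,0],[0,0,-0.017,0],[0,0,0,0],[0,0,0,0]])

```text
t: 13.5
eef_pos: [0.5102, -0.1636, 0.0811]
orientation: [3.142, 0.0, -2.93]
wrist_force: [0.6, -0.2, -4.0]
finger_gap: 0.508
grip_force: 73.9
```

```bash
python3 st.py
```

```text
13.5 pos [ 510.21 -163.58   81.11] rpy deg [ 1.800e+02  1.000e-02 -1.679e+02] F [ 0.6 -0.2 -4. ] T [-0.083  0.031 -0.014] gap 0.5082
mount-axes offset [-0.10006299  0.44823167] dz home 0.8099415231786367 Fm [ 0.55 -0.36] Tm [-0.075  0.048]
```

Call:
move_arm(motion=[[0,0,-0.008,0],[0,0,0,0],[0,0,0,0]])

```text
t: 13.88
eef_pos: [0.5102, -0.1637, 0.0809]
orientation: [-3.141, 0.0, -2.931]
wrist_force: [-0.3, 0.5, -1.6]
finger_gap: 0.506
grip_force: 73.9
```

```bash
python3 st.py
```

```text
13.88 pos [ 510.22 -163.71   80.93] rpy deg [-1.7999e+02  2.0000e-02 -1.6791e+02] F [-0.3  0.5 -1.6] T [-0.077  0.092 -0.033] gap 0.5061
mount-axes offset [-0.11679356  0.32565298] dz home 0.6313908875396237 Fm [-0.18  0.54] Tm [-0.056  0.106]
```

Call:
move_arm(motion=[[0,0,0,0],[0,0,0,0],[0,0,0,0]])

```text
t: 14.25
eef_pos: [0.5102, -0.1637, 0.0809]
orientation: [-3.141, 0.0, -2.931]
wrist_force: [-0.3, 0.4, -1.3]
finger_gap: 0.506
grip_force: 73.8
```

```bash
python3 st.py
```

```text
14.25 pos [ 510.19 -163.69   80.87] rpy deg [-1.7999e+02  2.0000e-02 -1.6791e+02] F [-0.3  0.4 -1.3] T [-0.006  0.017 -0.008] gap 0.5063
mount-axes offset [-0.14293072  0.34585682] dz home 0.5656009534818338 Fm [-0.16  0.49] Tm [-0.002  0.018]
```

Call:
move_arm(motion=[[0,0,-0.008,0],[0,0,0,0],[0,0,0,0]])

```text
t: 14.62
eef_pos: [0.5103, -0.1637, 0.0807]
orientation: [-3.141, 0.001, -2.931]
wrist_force: [-1.6, 1.3, 2.1]
finger_gap: 0.505
grip_force: 74.4
```

```bash
python3 st.py
```

```text
14.62 pos [ 510.26 -163.74   80.73] rpy deg [-1.7998e+02  3.0000e-02 -1.6791e+02] F [-1.6  1.3  2.1] T [-0.027  0.253 -0.102] gap 0.5051
mount-axes offset [-0.07951783  0.28463083] dz home 0.4316283642114911 Fm [-1.26  1.62] Tm [0.027 0.253]
```

Call:
move_arm(motion=[[0,0,0.025,0],[-0.0105,0.013,0,0],[0,0,0,0],[0,0,-0.017,0],[0,0,0,0],[0,0,0,0]])

```text
t: 15.38
eef_pos: [0.5096, -0.1632, 0.0811]
orientation: [-3.141, 0.0, -2.931]
wrist_force: [0.1, -2.5, 0.6]
finger_gap: 0.505
grip_force: 74.4
```

```bash
python3 st.py
```

```text
15.38 pos [ 509.56 -163.18   81.07] rpy deg [-1.7996e+02  2.0000e-02 -1.6792e+02] F [ 0.1 -2.5  0.6] T [-0.681 -0.069 -0.05 ] gap 0.5051
mount-axes offset [-0.64645456  0.98080022] dz home 0.7680616548064023 Fm [-0.38 -2.45] Tm [-0.681  0.076]
```

Call:
move_arm(motion=[[0,0,-0.008,0],[0,0,0,0],[0,0,0,0]])

```text
t: 15.75
eef_pos: [0.5097, -0.1631, 0.0809]
orientation: [-3.141, 0.001, -2.931]
wrist_force: [-1.0, -1.7, 5.5]
finger_gap: 0.506
grip_force: 74.8
```

```bash
python3 st.py
```

```text
15.75 pos [ 509.66 -163.14   80.9 ] rpy deg [-1.7995e+02  4.0000e-02 -1.6792e+02] F [-1.  -1.7  5.5] T [-0.801  0.244 -0.137] gap 0.5062
mount-axes offset [-0.54494018  0.99561149] dz home 0.5957457482562205 Fm [-1.31 -1.45] Tm [-0.731  0.407]
```

Call:
move_arm(motion=[[0,0,0.025,0],[0.004,-0.01,0,0],[0,0,0,0],[0,0,-0.017,0],[0,0,0,0],[0,0,0,0]])

```text
t: 16.5
eef_pos: [0.5097, -0.1633, 0.081]
orientation: [3.141, 0.0, -2.93]
wrist_force: [-1.1, -0.1, 3.2]
finger_gap: 0.507
grip_force: 74.6
```

```bash
python3 st.py
```

```text
16.5 pos [ 509.75 -163.33   80.96] rpy deg [ 1.7999e+02  2.0000e-02 -1.6790e+02] F [-1.1 -0.1  3.2] T [-0.342  0.103 -0.082] gap 0.5066
mount-axes offset [-0.49701259  0.79696935] dz home 0.6609748056448979 Fm [-1.05  0.13] Tm [-0.312  0.173]
```

Call:
move_arm(motion=[[0,0,-0.008,0],[0,0,0,0],[0,0,0,0]])

```text
t: 16.88
eef_pos: [0.5099, -0.1634, 0.0808]
orientation: [-3.141, 0.001, -2.931]
wrist_force: [-1.5, 0.5, 5.6]
finger_gap: 0.509
grip_force: 74.8
```

```bash
python3 st.py
```

```text
16.88 pos [ 509.87 -163.44   80.81] rpy deg [-1.7999e+02  4.0000e-02 -1.6791e+02] F [-1.5  0.5  5.6] T [-0.284  0.193 -0.175] gap 0.5092
mount-axes offset [-0.40366812  0.66358996] dz home 0.5076812788088176 Fm [-1.39  0.86] Tm [-0.237  0.249]
```

Call:
move_arm(motion=[[0,0,0.025,0],[0.013,-0.008,0,0],[0,0,0,0],[0,0,-0.017,0],[0,0,0,0],[0,0,0,0]])

```text
t: 17.62
eef_pos: [0.5103, -0.1638, 0.0807]
orientation: [3.141, -0.0, -2.931]
wrist_force: [-2.5, 1.7, 1.5]
finger_gap: 0.507
grip_force: 74.4
```

```bash
python3 st.py
```

```text
17.62 pos [ 510.26 -163.85   80.69] rpy deg [ 1.7998e+02 -3.0000e-02 -1.6791e+02] F [-2.5  1.7  1.5] T [ 0.032  0.588 -0.173] gap 0.5067
mount-axes offset [-0.10135369  0.17562944] dz home 0.3943477810263687 Fm [-2.07  2.24] Tm [0.156 0.568]
```

Call:
move_arm(motion=[[0,0,-0.008,0],[0,0,0,0],[0,0,0,0]])

```text
t: 18.0
eef_pos: [0.5104, -0.1639, 0.0806]
orientation: [3.141, -0.0, -2.931]
wrist_force: [-3.9, 1.3, 5.2]
finger_gap: 0.509
grip_force: 74.7
```

```bash
python3 st.py
```

```text
18.0 pos [ 510.38 -163.88   80.61] rpy deg [ 179.99   -0.   -167.91] F [-3.9  1.3  5.2] T [ 0.228  0.933 -0.213] gap 0.5094
mount-axes offset [0.00625725 0.12449605] dz home 0.3130322700464916 Fm [-3.57  2.13] Tm [0.42  0.864]
```

Call:
move_arm(motion=[[0,0,0.041,0],[0,0,0,0],[0.041,0.034,0,0],[0,0,0,0],[0,0,0,0]])

```text
t: 18.62
eef_pos: [0.5124, -0.1625, 0.0822]
orientation: [-3.141, -0.002, -2.931]
wrist_force: [-3.3, -3.6, -2.8]
finger_gap: 0.511
grip_force: 73.9
```

```bash
python3 st.py
```

```text
18.62 pos [ 512.37 -162.52   82.25] rpy deg [-1.7997e+02 -1.0000e-01 -1.6795e+02] F [-3.3 -3.6 -2.8] T [-0.674  0.779 -0.239] gap 0.5106
mount-axes offset [2.23584672 1.03454847] dz home 1.9469420857327293 Fm [-3.99 -2.79] Tm [-0.495  0.904]
```

Call:
move_arm(motion=[[-0.041,-0.034,0,0],[-0.041,-0.034,0,0],[0,0,0,0],[0,0,0,0]])

```text
t: 19.12
eef_pos: [0.5083, -0.1658, 0.0829]
orientation: [3.141, 0.001, -2.93]
wrist_force: [0.3, 0.8, -1.9]
finger_gap: 0.508
grip_force: 73.9
```

```bash
python3 st.py
```

```text
19.12 pos [ 508.29 -165.78   82.93] rpy deg [ 1.7999e+02  5.0000e-02 -1.6790e+02] F [ 0.3  0.8 -1.9] T [ 0.223 -0.036 -0.037] gap 0.5082
mount-axes offset [-2.43553852 -1.29091884] dz home 2.6287931460783085 Fm [0.44 0.76] Tm [ 0.211 -0.083]
```

Call:
move_arm(motion=[[0.04,0.033,0,0],[-0.034,0.041,0,0],[0,0,0,0],[0,0,0,0],[0,0,0,0]])

```text
t: 19.75
eef_pos: [0.5085, -0.1616, 0.0828]
orientation: [-3.142, 0.0, -2.931]
wrist_force: [0.2, -0.7, -3.7]
finger_gap: 0.505
grip_force: 73.8
```

```bash
python3 st.py
```

```text
19.75 pos [ 508.45 -161.6    82.78] rpy deg [-1.8000e+02  1.0000e-02 -1.6791e+02] F [ 0.2 -0.7 -3.7] T [-0.102 -0.169  0.049] gap 0.5054
mount-axes offset [-1.3942076   2.75789235] dz home 2.479800854223768 Fm [ 0.03 -0.69] Tm [-0.136 -0.144]
```

Call:
move_arm(motion=[[0.034,-0.041,0,0],[0.034,-0.041,0,0],[0,0,0,0],[0,0,0,0],[0,0,0,0]])

```text
t: 20.38
eef_pos: [0.512, -0.166, 0.0823]
orientation: [3.14, -0.001, -2.93]
wrist_force: [-2.9, 3.9, -2.6]
finger_gap: 0.507
grip_force: 74.0
```

```bash
python3 st.py
```

```text
20.38 pos [ 511.99 -166.02   82.35] rpy deg [ 1.7993e+02 -6.0000e-02 -1.6790e+02] F [-2.9  3.9 -2.6] T [ 0.701  0.668 -0.109] gap 0.5075
mount-axes offset [ 1.12722778 -2.31006516] dz home 2.0494464743860448 Fm [-2.    4.47] Tm [0.827 0.504]
```

Call:
move_arm(motion=[[-0.0375,0.045,0,0],[0,0,0,0],[0,0,-0.017,0],[0,0,-0.012,0],[0,0,-0.004,0],[0,0,0,0],[0,0,0,0]])

```text
t: 21.25
eef_pos: [0.5103, -0.164, 0.0809]
orientation: [-3.141, 0.0, -2.931]
wrist_force: [0.2, -0.9, -3.1]
finger_gap: 0.509
grip_force: 73.7
```

```bash
python3 st.py
```

```text
21.25 pos [ 510.34 -163.96   80.88] rpy deg [-1.7998e+02  2.0000e-02 -1.6791e+02] F [ 0.2 -0.9 -3.1] T [-0.096  0.051  0.02 ] gap 0.5089
mount-axes offset [-0.04914053  0.05334996] dz home 0.5788153620618885 Fm [-0.01 -0.95] Tm [-0.083  0.07 ]
```

Call:
move_arm(motion=[[0,0,-0.006,0],[0,0,0,0],[0,0,0,0],[0,0,0,0]])

```text
t: 21.75
eef_pos: [0.5104, -0.164, 0.0808]
orientation: [-3.141, 0.001, -2.931]
wrist_force: [-0.9, -0.4, 0.8]
finger_gap: 0.507
grip_force: 74.1
```

```bash
python3 st.py
```

```text
21.75 pos [ 510.41 -163.95   80.77] rpy deg [-1.7997e+02  3.0000e-02 -1.6791e+02] F [-0.9 -0.4  0.8] T [-0.201  0.149 -0.023] gap 0.5065
mount-axes offset [0.01560163 0.04745646] dz home 0.471316452881112 Fm [-0.94 -0.22] Tm [-0.165  0.188]
```

Call:
move_arm(motion=[[0.007,0.006,0,0],[-0.012,-0.01,0,0],[0.009,0.0075,0,0],[-0.006,-0.005,0,0],[0.002,0.0015,0,0],[-0.006,0.007,0,0],[0.0105,-0.0125,0,0],[-0.008,0.0095,0,0],[0.005,-0.006,0,0],[-0.0015,0.002,0,0],[0,0,0,0],[0,0,0,0]])

```text
t: 23.25
eef_pos: [0.5104, -0.1639, 0.0806]
orientation: [-3.141, 0.001, -2.931]
wrist_force: [-0.6, 0.0, 5.3]
finger_gap: 0.511
grip_force: 74.7
```

```bash
python3 st.py; python3 - <<'E'
from h import *
s=imaging.grab_frame("scene");t=imaging.grab_frame("top");w=imaging.grab_frame("wrist")
for n,i in(("s",s),("t",t),("w",w)):cv2.imwrite(f"pics/{n}4.png",i)
a=cv2.resize(s[190:290,295:395],(400,400),interpolation=cv2.INTER_CUBIC)
o=np.zeros((600,640,3),np.uint8);b=cv2.resize(w[60:330,160:480],(320,270));o[:400,:400]=a;o[330:600,320:]=b
cv2.imwrite("pics/c4.png",o)
E
```

```text
23.25 pos [ 510.4  -163.87   80.62] rpy deg [-1.7998e+02  3.0000e-02 -1.6791e+02] F [-0.6  0.   5.3] T [-0.418  0.072 -0.072] gap 0.5113
mount-axes offset [0.02931214 0.1262633 ] dz home 0.31992319197046015 Fm [-0.54  0.13] Tm [-0.393  0.158]
```

View pics/c4.png

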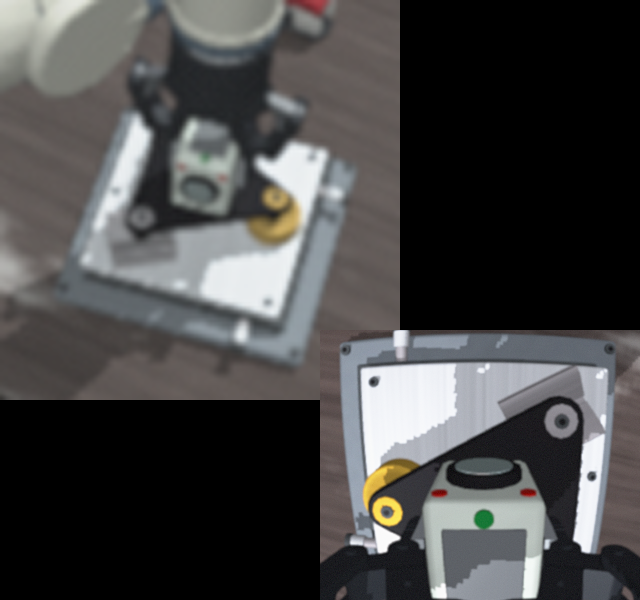

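The view shows the brass corner over the cone and the steel corner over the groove, with the head level and low side forces. I'll ease the load, soften the grip and work it sideways lightly once more.

Call:
move_arm(motion=[[0,0,-0.002,0],[0.006,0.005,0,0],[-0.01,-0.0085,0,0],[0.007,0.006,0,0],[-0.003,-0.0025,0,0],[-0.006,0.007,0,0],[0.0115,-0.014,0,0],[-0.0075,0.0095,0,0],[0.003,-0.0035,0,0],[0,0,0,0],[0,0,0,0]], gripper=0, grip_force=25)

```text
t: 24.78
eef_pos: [0.5104, -0.1639, 0.0806]
orientation: [-3.141, 0.0, -2.931]
wrist_force: [0.7, -1.4, 6.3]
finger_gap: 0.508
grip_force: 74.8
```

```bash
python3 st.py
```

```text
24.77 pos [ 510.42 -163.88   80.62] rpy deg [-1.7999e+02  3.0000e-02 -1.6791e+02] F [ 0.7 -1.4  6.3] T [-0.503  0.036 -0.12 ] gap 0.5081
mount-axes offset [0.04405018 0.1081513 ] dz home 0.31518192404941203 Fm [ 0.36 -1.55] Tm [-0.484  0.142]
```

Call:
move_arm(motion=[[0,0,0.004,0],[0,0,0,0],[0,0,0,0],[0,0,0,0]])

```text
t: 25.28
eef_pos: [0.5104, -0.1639, 0.0806]
orientation: [-3.141, 0.0, -2.931]
wrist_force: [0.7, -1.6, 5.6]
finger_gap: 0.507
grip_force: 74.8
```

```bash
python3 st.py
```

```text
25.27 pos [ 510.39 -163.89   80.62] rpy deg [-1.7999e+02  2.0000e-02 -1.6791e+02] F [ 0.7 -1.6  5.6] T [-0.457  0.002 -0.072] gap 0.5073
mount-axes offset [0.01713731 0.11360295] dz home 0.31822446568529017 Fm [ 0.35 -1.72] Tm [-0.446  0.099]
```

Call:
move_arm(motion=[[0,0,0.005,0],[0,0,0,0],[0,0,0,0]])

```text
t: 25.65
eef_pos: [0.5103, -0.1639, 0.0807]
orientation: [-3.142, 0.0, -2.931]
wrist_force: [1.4, -0.8, 5.0]
finger_gap: 0.509
grip_force: 74.8
```

Call:
move_arm(motion=[[0,0,0,0],[0,0,0,0],[0,0,0,0],[0,0,0,0],[0,0,0,0],[0,0,0,0]], gripper=66)

```text
t: 26.4
eef_pos: [0.5103, -0.1639, 0.0808]
orientation: [-3.142, 0.0, -2.931]
wrist_force: [0.3, 0.3, 0.7]
finger_gap: 0.659
grip_force: 0.0
```

```bash
python3 st.py; python3 - <<'E'
from h import *
b=cv2.imread("pics/w4.png");w=imaging.grab_frame("wrist");s=imaging.grab_frame("scene")
cv2.imwrite("pics/w5.png",w);cv2.imwrite("pics/s5.png",s)
def disc(i):
    h=cv2.cvtColor(i,cv2.COLOR_BGR2HSV);m=cv2.inRange(h,(22,150,170),(32,255,255));m[:225]=0;m[265:]=0;m[:,:200]=0;m[:,260:]=0
    g=cv2.inRange(h,(45,100,40),(80,255,255));g[:220]=0;g[275:]=0;g[:,:290]=0;g[:,350:]=0
    return [np.round([M["m10"]/M["m00"],M["m01"]/M["m00"]],2) for M in(cv2.moments(m,True),cv2.moments(g,True)) if M["m00"]]
print(disc(b),disc(w))
E
```

```text
26.4 pos [ 510.27 -163.88   80.77] rpy deg [-180.      0.   -167.91] F [0.3 0.3 0.7] T [-0.002 -0.021 -0.013] gap 0.6595
mount-axes offset [-0.09856481  0.14685248] dz home 0.4745616946873099 Fm [0.37 0.24] Tm [-0.007 -0.02 ]
[array([225.58, 240.08]), array([323.52, 248.99])] [array([225.32, 239.53]), array([323.66, 249.53])]
```

Call:
move_arm(motion=[[0,0,0.1,0],[0,0,0.3,0],[0,0,0.6,0],[0,0,0.8,0],[0,0,0.6,0],[0,0,0.3,0],[0,0,0,0],[0,0,0,0]])

```text
t: 27.5
eef_pos: [0.5098, -0.1637, 0.2409]
orientation: [3.14, -0.002, -2.931]
wrist_force: [-0.4, -0.7, -0.0]
finger_gap: 0.663
grip_force: 0.0
```

```bash
python3 st.py; python3 - <<'E'
from h import *
import pickle
c=imaging.get_calibration("wrist");w=imaging.grab_frame("wrist");cv2.imwrite("pics/w6.png",w);pickle.dump(c,open("w6.pkl","wb"))
s=imaging.grab_frame("scene");cv2.imwrite("pics/s6.png",s);t=imaging.grab_frame("top");cv2.imwrite("pics/t6.png",t)
o=np.zeros((600,800,3),np.uint8);o[:600,:]=0
o[:560,:640]=cv2.resize(w[40:320,160:480],(640,560),interpolation=cv2.INTER_CUBIC)
cv2.imwrite("pics/c6.png",o[:560,:640])
E
```

```text
27.5 pos [ 509.84 -163.72  240.87] rpy deg [ 1.7991e+02 -1.4000e-01 -1.6791e+02] F [-0.4 -0.7 -0. ] T [0.024 0.013 0.067] gap 0.663
mount-axes offset [-0.48310263  0.39241311] dz home 160.56981811166838 Fm [-0.48 -0.57] Tm [0.026 0.007]
```

View pics/c6.png

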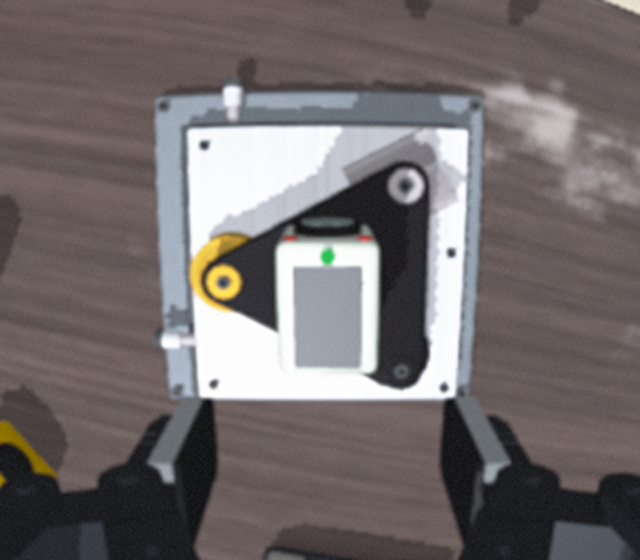

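The view shows the head seated and released. Brass disc at image px (271.5,181) over the cone rim centred near (275,176), steel disc (363,133) over the groove, and the plain corner (360.5,226) over the pad.

```bash
python3 - <<'E'
from h import *
import pickle
from scipy.optimize import least_squares
c=pickle.load(open("w6.pkl","rb"));w=cv2.imread("pics/w6.png");h=cv2.cvtColor(w,cv2.COLOR_BGR2HSV)
m=cv2.inRange(h,(12,90,90),(34,255,255));m[:150]=0;m[200:]=0;m[:,:250]=0;m[:,290:]=0
cs=max(cv2.findContours(m,cv2.RETR_EXTERNAL,cv2.CHAIN_APPROX_NONE)[0],key=cv2.contourArea)[:,0]
K=np.array([onz("wrist",u,v,.0504,c)[:2] for u,v in cs if u<263 or (v<164 and u<278)])
q=least_squares(lambda p:np.hypot(*(K-p[:2]).T)-p[2],[.52,-.218,.02]).x;print("cone rim",q,len(K))
F=np.array([[0,-55],[-50,40],[50,40]])/1000
W=np.array([onz("wrist",160+u/2,40+v/2,.068,c)[:2] for u,v in[(223,282),(406,186),(401,372)]])
A=F-F.mean(0);B=W-W.mean(0);yaw=np.arctan2((A[:,0]*B[:,1]-A[:,1]*B[:,0]).sum(),(A*B).sum())
R=np.array([[np.cos(yaw),-np.sin(yaw)],[np.sin(yaw),np.cos(yaw)]]);o=W.mean(0)-R@F.mean(0)
print("head",o,np.degrees(yaw),"foot cone",W[0],o+R@F[0],"res mm",1e3*(W-o-F@R.T),np.linalg.norm(B)/np.linalg.norm(A))
for n,(a,b),z in[("base",((161,97),(478,97)),.012),("slide",((188,127),(468,127)),.032),("slideL",((197,398),(188,127)),.032),("slideR",((457,398),(468,127)),.032)]:
    P=[onz("wrist",160+u/2,40+v/2,z,c)[:2] for u,v in(a,b)];d=P[1]-P[0];print(n,np.degrees(np.arctan2(d[1],d[0])))
E
```

```text
cone rim [ 0.52098212 -0.21724668  0.0219452 ] 46
head [ 0.51004288 -0.16420321] 12.074489842433245 foot cone [ 0.52148235 -0.21810419] [ 0.52154795 -0.21798642] res mm [[-0.06560105 -0.11776784]
 [-0.23845291 -0.08539524]
 [ 0.30405396  0.20316309]] 1.0035599069756722
base 101.88861694158521
slide 102.07488348548694
slideL -168.7283899455277
slideR -167.57545183733066
```

```bash
python3 -c "
from plant import ticket
print(ticket.finish_job())"
```

```text
the job is handed in; nothing more can be done
None
```

I put the larger code-reader head back on its mount, let go and handed the job in at about 27.5 s. By feel and the last wrist view all three feet are in their seats and it sits level, with about 1 mm uncertainty in the picture; no verdict came back.

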